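# Stand up, dial open and hold up a combination padlock

## Robot

A 6-joint arm with a two-finger parallel gripper is mounted at the origin on a cart in front of the work surface, level with it; the furniture and walls round the work are solid. World frame = base frame: x ahead of the robot, y to its left, z up, the work surface at z = 0. Lengths are in m, angles in rad, forces in N, time in s.
With the tool pointing down it reaches from about 0.35 to 0.975 m from the base axis. Payload 7.1 kg.
Tool frame: the origin (TCP) lies midway between the tips of the shut fingers; the grasp point (between the pads) lies 19 mm behind it; x points along the fingers, y is the direction in which the jaws open and shut, and the axes are right-handed (so a half turn about x gives the same grasp; the last joint's range is limited). The gripper opens to 88 mm and grips with 3 to 60 N. Pads are 20 mm wide; open, the fingers measure 115 mm over their backs; the gripper's body (75 mm by 178 mm) begins 61 mm behind the grasp point.
Start: joints at [-1.243, 0.423, 1.63, -0, 1.089, -0.019], TCP at [0.212, -0.588, 0.223] pointing down, gripper open.
Joint ranges: [-3, 3], [-0.9, 2.11], [0.09, 2.58], [-1.31, 4.45], [0.11, 2.69], [-2.54, 2.54]. Speed limits (rad/s): [2.39, 2.39, 3.01, 3.14, 3.14, 3.14].

## Interface

Orientations are given as a unit quaternion [w, x, y, z].
In Python, from plant import robot gives the robot as it stands. The module is installed in compiled form; this text tells all that it offers.
- The arm moves only by the shell command python3 -m creep 'ROWS' [FORCE]. ROWS is text: rows parted by semicolons, each of 7 numbers parted by spaces: the turn, a rotation vector about the world's x, y, z in rad, then the shift along the world's x, y, z in units of 40 mm (1.0 is 40 mm), then the finger opening in mm, from 0 to 87.8. In form: ax ay az x y z grip; .... A call has 1 to 20 rows; each row is the pose to reach, as a shift and turn from the pose measured when the call began; what a row does not reach only later rows make up. A row lasts 1/8 s, in which the tool goes at most 62.5 mm and 10.7 degrees, less where a joint would pass 70% of its speed; a pose out of reach is approached as far as the arm can. A call with a gripper value outside its range is refused whole. The fingers move at their own pace and stop on an object; FORCE is the grip in N (left out, the last holds). Time passes only in rows, so rows that repeat a pose let the fingers close. It gives the time, the measured TCP pose, the force and the opening at its end, in the units of the state.
- robot.state(): the state, without advancing time (a new reading comes with each control period).
- robot.read_camera(name): name is "scene" or "top" or "wrist"; returns a dict with "frame" (480x640x3 uint8, red, green, blue), "depth" (480x640 float32, m along the optical axis (not along the pixel's ray), 0 where there is no reading), "fov_y" (degrees; the focal length in pixels is half the picture's height over the tangent of half this angle, whatever the lens; pixels are square), "cx", "cy" (the principal point, pixels), "k1" (the pictures are not rectified: a ray, as slopes to the right and down, at radius r is drawn at 1 + k1 r^2 times it, then the intrinsics apply), "rvec" (rotation vector, rad) and "tvec" (3), from world to camera coordinates, as OpenCV has them; the wrist camera has in their place "mount" (4x4, takes a point from camera to tool coordinates, whose origin is the TCP and whose axes are the tool frame's). Camera axes: x right, y down, z forward; pixel columns grow to the right and rows downward; lengths in m; the calibration is good to about 2 mm. A picture is of the moment at which its call begins: read the wrist's pose just before it.
- robot.close_job(): hands the job in, once; it reports no verdict.
The state is a dict: "clock": time; "q": joint angles; "joint_vel": joint speeds; "tau": joint torques, N m; "ee_pos": TCP position; "tcp_rot": TCP orientation; "force": force on the tool from outside, world axes, zero at the start; "torque": the same for the moment, N m; "width": finger opening in m.
Only numpy, scipy, OpenCV 4.12 (cv2) and the standard library are available. Lean on these libraries where they do the work, as an engineer would, in place of code of your own. Each camera call takes 0.05 s, during which the arm holds its last target. There are 200 camera calls.

## Task

The heavy dial padlock has fallen over on the bench: stand it upright on its square base, then, with it standing there, turn its knurled dial ring click by click until the dial's pointer meets the fixed index rib on the lock's cap. Pull the shackle straight up until it is fully open, keep lifting by the shackle, and finish holding the open padlock up, hanging upright and still from its shackle at least 15 cm above the bench: the program ends while holding it, nothing is put down. Leave the brown bottle, the petri dish and the timer where they are.

Things in the scene. Friction and masses are not known exactly. Their poses are not given: they have to be found in the camera images.
- lock_mid (a point): Centre of the padlock's square steel base block, 66 x 66 x 42 mm (21 mm from its underside). Axes: z along the lock from underside to shackle, y along the shackle's top bar, -x to the front, where the cap's index rib is. Starts lying on its back (+x) face, z level, this point 33 mm above the bench; upright it is 21 mm above it.
- lock: The whole loose padlock, 0.65 to 0.97 kg, most of it in the base; origin at the centre of its underside, axes as lock_mid. From the underside along z: base 0 to 42 mm, dial ring 42 to 62 mm, flat fixed cap to 65 mm, then the U shackle, top at 100 mm (shut).
- dial_ring (a point): Centre of the dial, 31 mm from lock_mid along z: a round knurled dark steel ring, 62 mm across, 20 mm high, turning on top of the base (base top is 10 mm below this point). Can be gripped across any diameter with the shackle between the fingers; the shut shackle ends 48 mm above this point. A light pointer rib, 4 mm wide, lies on its rim. Frame turns with the dial: -x points to the pointer.
- dial (a joint): Dial angle, rad, positive anticlockwise seen from the shackle. 0: light pointer meets the fixed dark index rib on the cap's front; within about 0.16 of it the shackle is free. Clicks into notches 0.52 (30 deg) apart, one at 0; a click takes about 0.05 N m. Stops at -1.7 and 3.2. Starts at 0.5 to 1.75, mostly in a notch: turn clockwise. Held at 0 while the shackle is open.
- shackle_bar (a point): Middle of the shackle's straight top bar: round steel 8 mm thick along the lock's y, 34 mm straight, 75 mm from lock_mid along z when shut. Legs 42 mm apart (34 mm free between them), 27 mm free between bar and cap. Locked, it carries the whole lock, which can swing about the bar between the fingers.
- shackle (a joint): How far the shackle is drawn out of the lock, m: 0 shut, 0.018 fully open, where it stops and lifts the lock with it. Locked unless the dial is at 0; slides with about 1.2 N of friction and does not come out.
- bottle_mid (a point): Bystander: centre of a small brown bottle with a white cap, standing, 40 mm across and 75 mm high.
- petri_mid (a point): Bystander: centre of a petri dish, 58 mm across and 15 mm high.
- timer_mid (a point): Bystander: centre of a flat bench timer, 62 x 66 mm and 21 mm high.
Things that resemble listed ones, but are neither listed nor needed, are in the scene too. What is shaped like the lock but green, orange or purple is not meant.

How it is judged:
By the outcome, as a careful person would: the job done as asked, in the order asked, and still so for the second after the job is handed in, while the arm keeps its last pose, push and grip.
It also fails if it takes over 67 s, if anything falls off the work surface, if the arm or the gripper's body presses on something with over 40 N, if the wrist force passes 120 N, or if a joint passes its speed limit or range.

## Working session

There is one attempt and no reset: what is moved stays moved. The work goes in short steps, Python scripts to look and compute and a shell command to move; the robot and the scene stay as the last step left them, time stands still between calls to the robot, and variables do not carry over. Pictures are saved under pics/ and viewed, about 8 in all and at most 12, crops included, and the job is handed in when it is done.

```bash
mkdir -p pics; cat > h.py <<'E'
import numpy as np, cv2
from scipy.spatial.transform import Rotation as R
from plant import robot
def cam(name):
    s=robot.state(); d=robot.read_camera(name)
    f=240/np.tan(np.radians(d["fov_y"])/2)
    K=np.array([[f,0,d["cx"]],[0,f,d["cy"]],[0,0,1]])
    dist=np.array([d["k1"],0,0,0.])
    if name=="wrist":
        q=s["tcp_rot"]; T=np.eye(4); T[:3,:3]=R.from_quat([q[1],q[2],q[3],q[0]]).as_matrix(); T[:3,3]=s["ee_pos"]
        C=T@np.array(d["mount"])
    else:
        E=np.eye(4);E[:3,:3]=R.from_rotvec(d["rvec"]).as_matrix();E[:3,3]=d["tvec"];C=np.linalg.inv(E)
    d.update(K=K,dist=dist,C=C); return d
def pts(d):
    v,u=np.mgrid[0:480,0:640]
    uv=np.stack([u,v],-1).reshape(-1,1,2).astype(float)
    n=cv2.undistortPoints(uv,d["K"],d["dist"]).reshape(480,640,2)
    z=d["depth"][...,None]
    P=np.concatenate([n*z,z],-1)@d["C"][:3,:3].T+d["C"][:3,3]
    P[d["depth"]==0]=np.nan
    return P
def save(d,fn,crop=None,s=1):
    im=d["frame"]
    if crop: a,b,c,e=crop; im=im[b:e,a:c]
    cv2.imwrite("pics/"+fn,cv2.cvtColor(cv2.resize(im,None,fx=s,fy=s,interpolation=cv2.INTER_CUBIC),cv2.COLOR_RGB2BGR))
E
python3 - <<'E'
from h import *
import pickle
a=cam("top");b=cam("scene");pickle.dump((a,b),open("ts.pkl","wb"))
save(a,"top.png");save(b,"scene.png")
print(a["C"].round(3),b["C"].round(3)); print(robot.state())
E
```

```text
[[-2.70e-02 -9.97e-01  7.00e-02  4.19e-01]
 [-1.00e+00  2.70e-02 -1.00e-03  5.40e-02]
 [-1.00e-03 -7.00e-02 -9.98e-01  1.49e+00]
 [ 0.00e+00  0.00e+00  0.00e+00  1.00e+00]] [[-0.618 -0.346  0.706 -0.465]
 [-0.786  0.285 -0.549  0.789]
 [-0.011 -0.894 -0.448  0.68 ]
 [ 0.     0.     0.     1.   ]]
{'clock': 0.1, 'q': array([-1.24303121e+00,  4.23777262e-01,  1.63058676e+00, -5.57137426e-05,
        1.08857837e+00, -1.90068937e-02]), 'joint_vel': array([ 4.84942565e-04, -2.75836188e-03, -1.77663075e-03,  1.76645149e-03,
       -4.04859608e-04, -5.59675958e-05]), 'tau': array([ 8.99251445e-04, -5.45612597e+01, -2.74326342e+01,  6.44329609e-02,
        1.88436412e-02, -3.74423632e-05]), 'ee_pos': array([ 0.21226439, -0.58733521,  0.22198194]), 'tcp_rot': array([-0.12152918, -0.69641226, -0.12246688,  0.69659349]), 'force': array([-0.66499997, -0.44856728,  0.56322772]), 'torque': array([ 0.02523462,  0.01934421, -0.06543931]), 'width': 0.08775180180460082}
```

View pics/top.png

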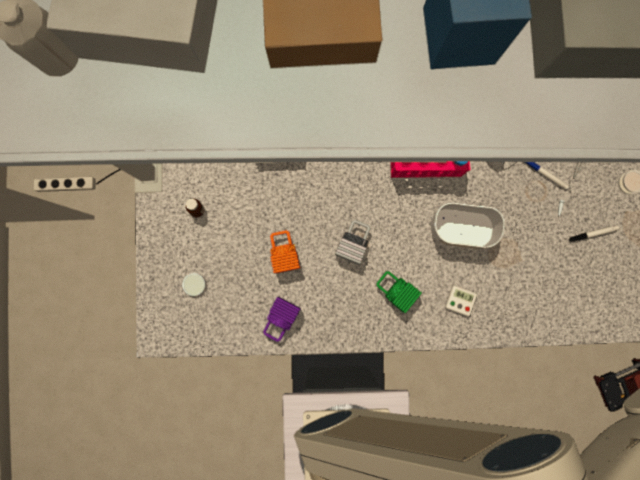

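View pics/scene.png

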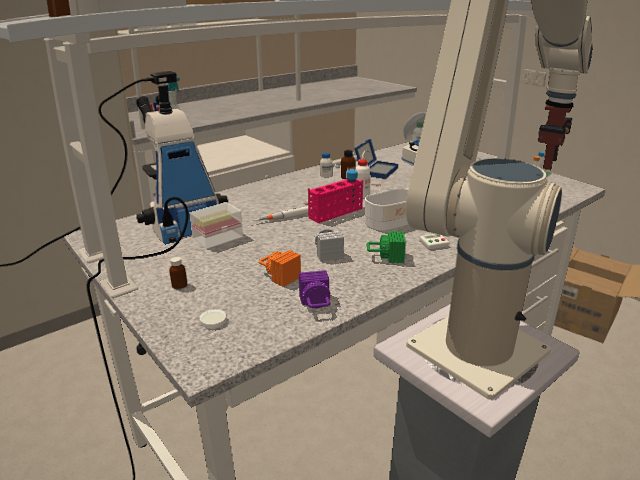

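The grey lock lies at top (352,243), with its shackle up and to the right at (360,230). The coloured ones are decoys. Shelf edge is at row ~155. I'll measure these next.

```bash
python3 - <<'E'
from h import *
import pickle
a,b=pickle.load(open("ts.pkl","rb"))
P=pts(a)
for n,(u,v) in dict(shelf=(350,140),shelfedge=(350,156),bench=(352,300),orange=(285,258),green=(404,293),bottle=(195,206),petri=(193,285),timer=(461,302),tray=(470,210),rack=(430,170)).items(): print(n,P[v,u].round(3))
q=P[215:275,325:380].reshape(-1,3); f=a["frame"][215:275,325:380].reshape(-1,3).astype(int)
m=(q[:,2]>0.02)
Q=q[m]; print(len(Q),Q.min(0),Q.max(0))
h=Q[Q[:,2]>0.055]; r=cv2.minAreaRect(h[:,:2].astype(np.float32)*1000);print("top face",r, np.percentile(h[:,2],[10,50,90]))
r=cv2.minAreaRect(Q[:,:2].astype(np.float32)*1000);print("all",r,cv2.boxPoints(r))
save(a,"lock_top.png",(310,205,400,285),8)
E
```

```text
shelf [0.632 0.006 0.646]
shelfedge [0.607 0.007 0.652]
bench [ 0.383 -0.023  0.002]
orange [0.491 0.14  0.064]
green [ 0.398 -0.146  0.064]
bottle [0.623 0.357 0.073]
petri [0.431 0.377 0.016]
timer [ 0.37  -0.296  0.014]
tray [ 0.602 -0.328  0.021]
rack [ 0.694 -0.217  0.088]
816 [ 0.47280492 -0.06874735  0.02018118] [0.58277542 0.01861762 0.07282195]
top face ((514.0130004882812, -23.104259490966797), (65.29947662353516, 63.407955169677734), 66.74238586425781) [0.05879765 0.06414885 0.06803694]
all ((530.7899169921875, -30.049747467041016), (65.2972640991211, 100.28971099853516), 67.03314208984375) [[471.88055  -40.54389 ]
 [564.2204   -79.6768  ]
 [589.6993   -19.555603]
 [497.35944   19.577309]]
```

View pics/lock_top.png

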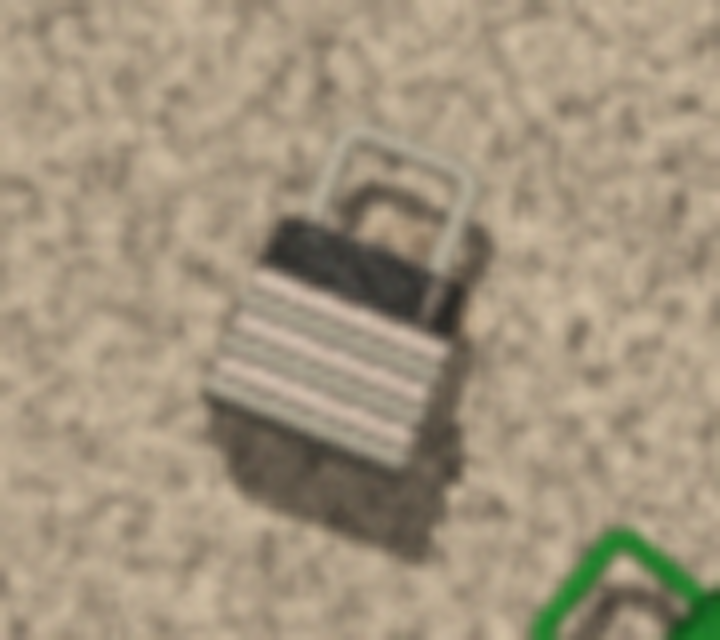

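```bash
cat >> h.py <<'E'
def pose():
    s=robot.state();q=s["tcp_rot"];return np.array(s["ee_pos"]),R.from_quat([q[1],q[2],q[3],q[0]]).as_matrix(),s
def go(target,ydir_deg):
    "shift (units) and world-z turn so that tool y (mod 180) lies at ydir_deg and x points down"
    p,M,s=pose(); best=None
    for k in (0,180):
        a=np.radians(ydir_deg+k);x=np.array([0,0,-1.]);y=np.array([np.cos(a),np.sin(a),0]);D=np.stack([x,y,np.cross(x,y)],1)
        rv=R.from_matrix(D@M.T).as_rotvec()
        print("turn",rv.round(3),"shift",((np.array(target)-p)/.04).round(3))
    print("pos",p.round(4),"yang",np.degrees(np.arctan2(M[1,1],M[0,1])).round(1),"xdir",M[:,0].round(3),"q",s["q"].round(2),"w",round(s["width"],4),"F",s["force"].round(1),"t",s["clock"])
E
python3 -c "
from h import *
go([0.563,-0.044,0.22],-23)
d=robot.read_camera('wrist');print(np.array(d['mount']).round(3),d['fov_y'])"
```

```text
turn [-0.001 -0.001  0.823] shift [ 8.768 13.583 -0.05 ]
turn [-1.000e-03  1.000e-03 -2.319e+00] shift [ 8.768 13.583 -0.05 ]
pos [ 0.2123 -0.5873  0.222 ] yang -70.1 xdir [-0.     0.001 -1.   ] q [-1.24  0.42  1.63 -0.    1.09 -0.02] w 0.0878 F [-0.7 -0.4  0.6] t 0.1
[[ 0.001 -0.265  0.964 -0.163]
 [ 1.     0.001 -0.001  0.   ]
 [-0.001  0.964  0.265 -0.072]
 [ 0.     0.     0.     1.   ]] 62.3096451939337
```

```bash
python3 -m creep '0 0 0.82 8.7 13.5 0 87;0 0 0.82 8.7 13.5 0 87;0 0 0.82 8.7 13.5 0 87;0 0 0.82 8.7 13.5 0 87;0 0 0.82 8.7 13.5 0 87;0 0 0.82 8.7 13.5 0 87;0 0 0.82 8.7 13.5 0 87;0 0 0.82 8.7 13.5 0 87;0 0 0.82 8.7 13.5 0 87;0 0 0.82 8.7 13.5 0 87;0 0 0.82 8.7 13.5 0 87;0 0 0.82 8.7 13.5 0 87;0 0 0.82 8.7 13.5 0 87;0 0 0.82 8.7 13.5 0 87;0 0 0.82 8.7 13.5 0 87;0 0 0.82 8.7 13.5 0 87' 20
python3 - <<'E'
from h import *
d=cam("wrist");save(d,"w1.png");P=pts(d)
m=(P[...,2]>.022)&(P[...,2]<.08)&(np.hypot(P[...,0]-.53,P[...,1]+.03)<.085)
Q=P[m];r=cv2.minAreaRect(Q[:,:2].astype(np.float32)*1000);print(r,cv2.boxPoints(r).round(0))
go([0.573,-0.048,0.014],-23)
E
```

```text
clock: 2.15
ee_pos: [0.5601, -0.0479, 0.2222]
tcp_rot: [-0.389, -0.59, -0.39, 0.591]
force: [0.2, -0.4, 0.3]
width: 0.0873
((530.879638671875, -31.803871154785156), (66.1788558959961, 100.17158508300781), 66.43125915527344) [[472. -42.]
 [564. -82.]
 [590. -22.]
 [498.  19.]]
turn [-0.    -0.001  0.003] shift [ 3.190e-01 -5.000e-03 -5.204e+00]
turn [-1.000e-03  1.000e-03 -3.138e+00] shift [ 3.190e-01 -5.000e-03 -5.204e+00]
pos [ 0.5602 -0.0478  0.2222] yang -23.2 xdir [-0.001  0.    -1.   ] q [-0.11  0.33  1.77  0.    1.04  0.3 ] w 0.0867 F [-0.1 -0.6  0.2] t 2.2
```

View pics/w1.png

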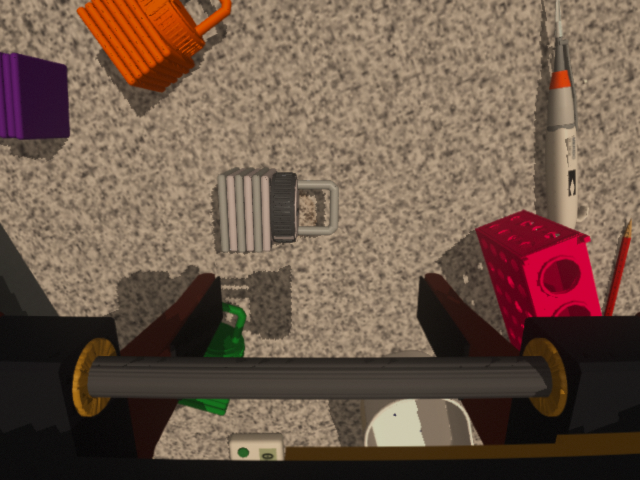

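The wrist view agrees with the top view: the lock is at (220-340, 170-250) with its shackle loop at about (318,208). Next I straddle the bar from above.

```bash
python3 -m creep '0 0 0 0.32 -0.055 0 22;0 0 0 0.32 -0.055 -1 22;0 0 0 0.32 -0.055 -2 22;0 0 0 0.32 -0.055 -2.7 22;0 0 0 0.32 -0.055 -3 22;0 0 0 0.32 -0.055 -3 22;0 0 0 0.32 -0.055 -3 22' 20
python3 - <<'E'
from h import *
d=cam("wrist");save(d,"w2.png");P=pts(d)
m=(P[...,2]>.022)&(P[...,2]<.045)&(np.hypot(P[...,0]-.573,P[...,1]+.05)<.03)
print(P[m].mean(0),m.sum());go([0.573,-0.05,0.014],-23.5)
E
```

```text
clock: 3.08
ee_pos: [0.5741, -0.0501, 0.1033]
tcp_rot: [0.389, 0.591, 0.389, -0.59]
force: [-0.2, 0.5, 0.4]
width: 0.0228
[ 0.57005885 -0.04544562  0.03672   ] 1550
turn [-0.     0.001 -0.006] shift [-0.027  0.003 -2.236]
turn [-2.000e-03 -0.000e+00  3.136e+00] shift [-0.027  0.003 -2.236]
pos [ 0.5741 -0.0501  0.1034] yang -23.2 xdir [ 0.001  0.    -1.   ] q [-0.11  0.51  1.81  0.    0.81  0.3 ] w 0.0224 F [-0.6  0.2 -0.2] t 3.125
```

View pics/w2.png

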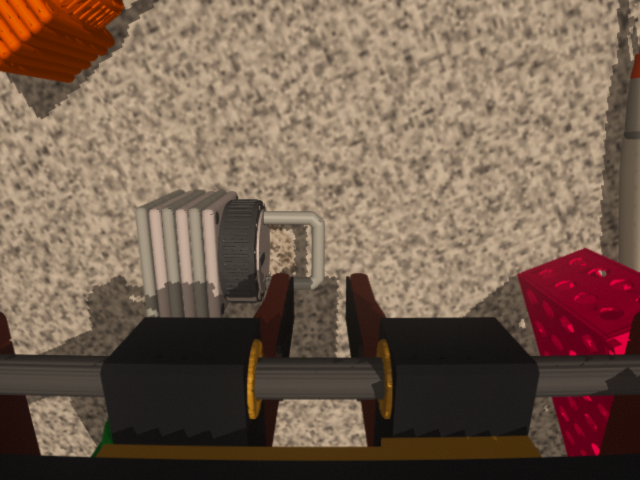

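The bar (~column 318) sits between the fingers. I'll descend and close.

```bash
python3 -m creep '0 0 0 -0.03 0 -1 22;0 0 0 -0.03 0 -1.8 22;0 0 0 -0.03 0 -2.2 22;0 0 0 -0.03 0 -2.22 22;0 0 0 -0.03 0 -2.22 22;0 0 0 -0.03 0 -2.22 4;0 0 0 -0.03 0 -2.22 4;0 0 0 -0.03 0 -2.22 4;0 0 0 -0.03 0 -2.22 4' 20
python3 - <<'E'
from h import *
go([0.573,-0.05,0.014],-23.5)
import math
# arc rows in units relative to start (u along lock z heading, about base edge)
for th in range(0,91,10):
    t=math.radians(th);c,s=math.cos(t),math.sin(t)
    u=96*c-33*s-96;h=96*s+33*c-33
    print(th,*(np.array([u*.917,-u*.399,h])/40).round(2))
E
```

```text
clock: 4.25
ee_pos: [0.5736, -0.0502, 0.0151]
tcp_rot: [0.39, 0.591, 0.389, -0.589]
force: [1.7, -1.0, 2.5]
width: 0.0073
turn [-0.     0.003 -0.005] shift [-0.015  0.005 -0.028]
turn [-0.004 -0.     3.136] shift [-0.015  0.005 -0.028]
pos [ 0.5736 -0.0502  0.0151] yang -23.2 xdir [ 0.003  0.    -1.   ] q [-0.11  0.66  1.84  0.    0.64  0.3 ] w 0.0073 F [ 1.7 -1.   2.5] t 4.25
0 0.0 -0.0 0.0
10 -0.16 0.07 0.4
20 -0.39 0.17 0.77
30 -0.67 0.29 1.09
40 -1.0 0.44 1.35
50 -1.37 0.59 1.54
60 -1.76 0.76 1.67
70 -2.16 0.94 1.71
80 -2.56 1.12 1.68
90 -2.96 1.29 1.58
```

```bash
python3 -m creep '0 0 0 -0.07 0.03 0.2 4;0 0 0 -0.16 0.07 0.4 4;0 0 0 -0.27 0.12 0.6 4;0 0 0 -0.39 0.17 0.77 4;0 0 0 -0.53 0.23 0.94 4;0 0 0 -0.67 0.29 1.09 4;0 0 0 -0.83 0.36 1.23 4;0 0 0 -1.0 0.44 1.35 4;0 0 0 -1.18 0.51 1.45 4;0 0 0 -1.37 0.59 1.54 4;0 0 0 -1.56 0.68 1.61 4;0 0 0 -1.76 0.76 1.67 4;0 0 0 -1.96 0.85 1.7 4;0 0 0 -2.16 0.94 1.71 4;0 0 0 -2.36 1.03 1.7 4;0 0 0 -2.56 1.12 1.68 4;0 0 0 -2.76 1.2 1.64 4;0 0 0 -2.96 1.29 1.58 4;0 0 0 -2.96 1.29 1.57 4;0 0 0 -2.96 1.29 1.57 4' 20
python3 - <<'E'
from h import *
go([0.573,-0.05,0.014],-23.5)
d=cam("scene");save(d,"s2.png",(250,180,450,330),4)
E
```

```text
clock: 6.75
ee_pos: [0.4551, 0.0014, 0.078]
tcp_rot: [0.39, 0.591, 0.389, -0.59]
force: [-1.5, 1.3, 3.2]
width: 0.0071
turn [-0.     0.002 -0.005] shift [ 2.948 -1.286 -1.599]
turn [-0.004 -0.     3.136] shift [ 2.948 -1.286 -1.599]
pos [0.4551 0.0014 0.078 ] yang -23.2 xdir [ 0.002  0.    -1.   ] q [-0.02  0.42  2.09  0.    0.63  0.38] w 0.0071 F [-1.5  1.3  3.2] t 6.75
```

View pics/s2.png

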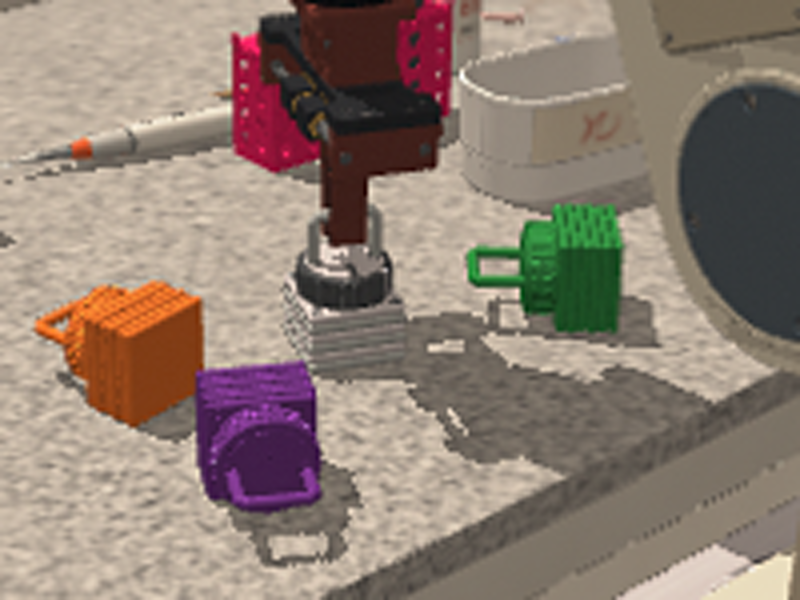

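Standing upright. I'll release, lift clear and look at the pointer.

```bash
python3 -m creep '0 0 0 0 0 0 28;0 0 0 0 0 0 28;0 0 0 0 0 0 28;0 0 0 0 0 0.5 28;0 0 0 0 0 1.3 87;0 0 0 0 0 2.5 87;0 0 0 0 0 3.6 87;0 0 0 0 0 3.6 87;0 0 0 0 0 3.6 87;0 0 0 0 0 3.6 87' 20
python3 - <<'E'
from h import *
d=cam("wrist");P=pts(d)
m=(P[...,2]>.02)&(P[...,2]<.12)&(np.hypot(P[...,0]-.455,P[...,1]-.001)<.06)
v,u=np.nonzero(m);print(u.min(),u.max(),v.min(),v.max(),np.nanmax(P[m][:,2]))
save(d,"w3.png",(u.min()-15,v.min()-15,u.max()+15,v.max()+15),4)
for lo,hi in ((.035,.046),(.058,.07),(.09,.11)):
    k=P[m&(P[...,2]>lo)&(P[...,2]<hi)]
    if len(k)>9: print(lo,len(k),cv2.minAreaRect(k[:,:2].astype(np.float32)*1000))
np.save("P3.npy",P);print((u.min()-15,v.min()-15))
go([0.455,0.001,.047],0)
E
```

```text
clock: 8.05
ee_pos: [0.454, 0.0014, 0.2205]
tcp_rot: [-0.389, -0.59, -0.389, 0.59]
force: [-0.4, 0.9, -0.4]
width: 0.0843
283 358 173 258 0.10216027333296251
0.035 1022 ((455.1529541015625, 1.3660469055175781), (64.05172729492188, 64.27815246582031), 66.7310791015625)
0.058 3637 ((455.0330810546875, 1.2332229614257812), (61.694278717041016, 62.696861267089844), 68.4015121459961)
0.09 662 ((455.3385925292969, 1.061492919921875), (49.253719329833984, 7.481727600097656), 66.74430084228516)
(np.int64(268), np.int64(158))
turn [-0.    -0.     0.405] shift [ 0.021 -0.011 -4.34 ]
turn [-1.000e-03  0.000e+00 -2.737e+00] shift [ 0.021 -0.011 -4.34 ]
pos [0.4542 0.0014 0.2206] yang -23.2 xdir [-0.  0. -1.] q [-0.02  0.17  2.    0.    0.97  0.38] w 0.0861 F [0.2 0.5 0.1] t 8.1
```

View pics/w3.png

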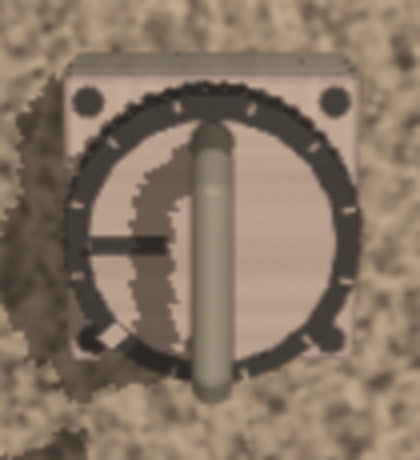

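The lock stands; its index rib is at the left (130,245 in the crop) and the pointer at lower left (115,335), about 45° off. I'll compute the exact angle.

```bash
cat >> h.py <<'E'
def angles(d,P,c,lockyaw=-23.3):
    "light pointer on dial annulus r 26..31 at z>.055, angle from the front"
    r=np.hypot(P[...,0]-c[0],P[...,1]-c[1]);m=(r>.027)&(r<.0325)&(P[...,2]>.05)&(P[...,2]<.075)
    a=np.degrees(np.arctan2(P[...,1]-c[1],P[...,0]-c[0]))-(180+lockyaw)
    a=(a+180)%360-180; g=d["frame"].astype(int).sum(-1)/3
    for k in range(-100,180,3):
        s=m&(abs(a-k)<=1.5)
        if s.sum(): print(k,s.sum(),int(np.percentile(g[s],80)),end=" | ")
    ri=m*0==1; m2=(r>.014)&(r<.024)&(P[...,2]>.055)&(P[...,2]<.08)&(g<75); 
    print("\nindex dark:",np.median(a[m2&(abs(a)<20)]) if m2.any() else None)
E
python3 - <<'E'
from h import *
d=cam("wrist");P=pts(d);angles(d,P,(.4551,.0013))
E
```

```text
-100 12 62 | -97 10 62 | -94 12 62 | -91 10 61 | -88 11 62 | -85 12 62 | -82 12 61 | -79 11 62 | -76 11 100 | -73 14 71 | -70 9 62 | -67 13 62 | -64 11 62 | -61 12 63 | -58 11 63 | -55 10 61 | -52 10 61 | -49 11 62 | -46 10 116 | -43 9 72 | -40 11 61 | -37 9 60 | -34 12 61 | -31 10 62 | -28 11 61 | -25 8 60 | -22 10 61 | -19 9 63 | -16 9 112 | -13 8 82 | -10 10 60 | -7 8 61 | -4 9 61 | -1 6 61 | 2 9 61 | 5 8 58 | 8 10 58 | 11 7 59 | 14 7 102 | 17 9 100 | 20 10 61 | 23 8 59 | 26 7 59 | 29 9 59 | 32 8 62 | 35 7 59 | 38 9 62 | 41 12 152 | 44 7 162 | 47 10 162 | 50 8 82 | 53 6 58 | 56 9 53 | 59 8 43 | 62 8 44 | 65 9 44 | 68 7 42 | 71 7 47 | 74 9 73 | 77 7 54 | 80 9 56 | 83 1 73 | 98 2 88 | 101 8 74 | 104 7 120 | 107 7 67 | 110 9 70 | 113 7 66 | 116 9 66 | 119 8 70 | 122 9 72 | 125 8 62 | 128 7 73 | 131 10 104 | 134 7 108 | 137 7 62 | 140 8 60 | 143 5 60 | 146 10 73 | 149 8 68 | 152 10 78 | 155 8 73 | 158 7 73 | 161 9 84 | 164 7 127 | 167 9 74 | 170 10 71 | 173 8 65 | 176 9 64 | 179 9 64 | 
index dark: 1.699875378584153
```

```bash
python3 -m creep '0 0 0.2 0.02 0 0 87;0 0 0.4 0.02 0 0 87;0 0 0.6 0.02 0 0 87;0 0 0.776 0.02 0 -1 87;0 0 0.776 0.02 0 -2 87;0 0 0.776 0.02 0 -3 87;0 0 0.776 0.02 0 -3.8 87;0 0 0.776 0.02 0 -4.2 87;0 0 0.776 0.02 0 -4.34 87;0 0 0.776 0.02 0 -4.34 87;0 0 0.776 0.02 0 -4.34 87;0 0 0.776 0.02 0 -4.34 60;0 0 0.776 0.02 0 -4.34 60;0 0 0.776 0.02 0 -4.34 60;0 0 0.776 0.02 0 -4.34 60;0 0 0.776 0.02 0 -4.34 60;0 0 0.776 0.02 0 -4.34 60' 25
python3 -c "
from h import *
go([0.455,0.0013,.047],-23.3)"
```

```text
clock: 10.28
ee_pos: [0.4548, 0.0013, 0.0474]
tcp_rot: [0.583, 0.399, 0.584, -0.399]
force: [-2.2, -1.0, 6.5]
width: 0.0614
turn [-0.    -0.001 -0.778] shift [ 0.006 -0.001 -0.009]
turn [ 1.000e-03 -0.000e+00  2.364e+00] shift [ 0.006 -0.001 -0.009]
pos [0.4548 0.0013 0.0474] yang 21.3 xdir [-0.001 -0.    -1.   ] q [-0.02  0.49  2.1  -0.    0.56 -0.39] w 0.0614 F [-2.2 -1.   6.5] t 10.275
```

```bash
python3 -m creep '0 0 -0.08 0 0 0 60;0 0 -0.16 0 0 0 60;0 0 -0.24 0 0 0 60;0 0 -0.32 0 0 0 60;0 0 -0.4 0 0 0 60;0 0 -0.48 0 0 0 60;0 0 -0.56 0 0 0 60;0 0 -0.64 0 0 0 60;0 0 -0.72 0 0 0 60;0 0 -0.78 0 0 0 60;0 0 -0.78 0 0 0 60;0 0 -0.78 0 0 0 60'
python3 - <<'E'
from h import *
go([0.455,0.0013,.047],-23.3)
print(robot.state()["torque"])
E
python3 -m creep '0 0 0 0 0 0 87;0 0 0 0 0 0 87;0 0 0 0 0 0 87;0 0 0 0 0 0 87;0 0 0 0 0 0 87;0 0 0 0 0 1 87;0 0 0 0 0 2 87;0 0 0 0 0 3.2 87;0 0 0 0 0 4.3 87;0 0 0 0 0 4.3 87;0 0 0 0 0 4.3 87'
python3 - <<'E'
from h import *
d=cam("wrist");P=pts(d)
m=(P[...,2]>.02)&(P[...,2]<.12)&(np.hypot(P[...,0]-.455,P[...,1]-.001)<.06)
v,u=np.nonzero(m)
save(d,"w4.png",(u.min()-15,v.min()-15,u.max()+15,v.max()+15),4)
for lo,hi in ((.035,.046),(.058,.07),(.09,.11)):
    k=P[m&(P[...,2]>lo)&(P[...,2]<hi)]
    if len(k)>9: print(lo,len(k),cv2.minAreaRect(k[:,:2].astype(np.float32)*1000))
angles(d,P,(.4551,.0013))
go([0.455,0.0013,.078],-23.3)
E
```

```text
clock: 11.78
ee_pos: [0.455, 0.0013, 0.0474]
tcp_rot: [0.388, 0.591, 0.389, -0.591]
force: [0.2, 0.4, 1.3]
width: 0.0615
turn [-0.001 -0.     0.001] shift [ 0.    -0.001 -0.01 ]
turn [-0.000e+00  1.000e-03 -3.141e+00] shift [ 0.    -0.001 -0.01 ]
pos [0.455  0.0013 0.0474] yang -23.3 xdir [-0.     0.001 -1.   ] q [-0.02  0.49  2.1   0.    0.56  0.38] w 0.0615 F [0.2 0.4 1.3] t 11.775
[-0.09044311 -0.08303524  0.06593348]
clock: 13.15
ee_pos: [0.4544, 0.0014, 0.2189]
tcp_rot: [-0.388, -0.591, -0.389, 0.591]
force: [0.0, -0.9, -0.3]
width: 0.0872
0.035 1024 ((455.12664794921875, 1.2492942810058594), (64.8115005493164, 64.38578033447266), 66.92037200927734)
0.058 3659 ((455.33062744140625, 1.3208160400390625), (61.89923095703125, 62.15554428100586), 82.52104187011719)
0.09 687 ((454.8586730957031, 1.0723342895507812), (49.36811447143555, 7.5425615310668945), 66.87462615966797)
-100 11 62 | -97 12 62 | -94 14 63 | -91 12 112 | -88 11 86 | -85 11 63 | -82 11 62 | -79 12 62 | -76 11 62 | -73 12 62 | -70 13 62 | -67 12 62 | -64 14 63 | -61 8 92 | -58 14 96 | -55 10 62 | -52 11 62 | -49 11 6
[... 401 characters left out ...]
8 44 | 68 8 45 | 71 9 47 | 74 7 47 | 77 9 44 | 80 6 61 | 83 2 67 | 98 1 74 | 101 9 72 | 104 7 66 | 107 8 65 | 110 8 66 | 113 7 60 | 116 10 75 | 119 7 122 | 122 8 73 | 125 9 82 | 128 8 67 | 131 9 73 | 134 7 64 | 137 9 61 | 140 7 61 | 143 7 60 | 146 9 82 | 149 8 122 | 152 8 73 | 155 9 97 | 158 7 76 | 161 11 64 | 164 7 65 | 167 11 77 | 170 7 66 | 173 8 68 | 176 10 76 | 179 6 131 | 
index dark: 0.9497069927834048
turn [-0.001 -0.002  0.001] shift [ 2.300e-02 -2.000e-03 -3.508e+00]
turn [-3.000e-03  1.000e-03 -3.141e+00] shift [ 2.300e-02 -2.000e-03 -3.508e+00]
pos [0.4541 0.0014 0.2183] yang -23.4 xdir [-0.002  0.001 -1.   ] q [-0.02  0.18  2.    0.    0.97  0.38] w 0.0869 F [0.2 0.  0.3] t 13.2
```

View pics/w4.png

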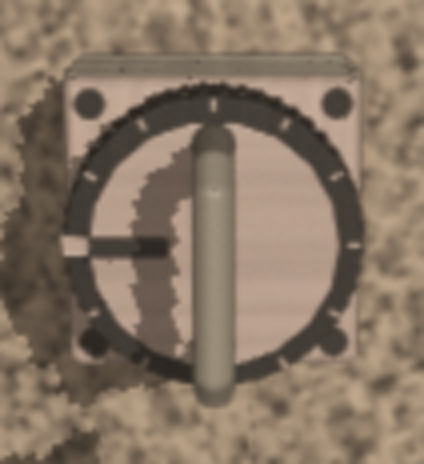

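The pointer (75,245) meets the index rib. Now to grip the bar.

```bash
python3 -m creep '0 0 0 0.02 0 0 24;0 0 0 0.02 0 -0.7 24;0 0 0 0.02 0 -1.4 24;0 0 0 0.02 0 -1.8 24;0 0 0 0.02 0 -1.8 24;0 0 0 0.02 0 -2.6 24;0 0 0 0.02 0 -3.2 24;0 0 0 0.02 0 -3.5 24;0 0 0 0.02 0 -3.5 24;0 0 0 0.02 0 -3.5 24;0 0 0 0.02 0 -3.5 4;0 0 0 0.02 0 -3.5 4;0 0 0 0.02 0 -3.5 4;0 0 0 0.02 0 -3.5 4' 40
python3 -m creep '0 0 0 0 0 0.06 4;0 0 0 0 0 0.12 4;0 0 0 0 0 0.18 4;0 0 0 0 0 0.24 4;0 0 0 0 0 0.3 4;0 0 0 0 0 0.36 4;0 0 0 0 0 0.36 4'
python3 -m creep '0 0 0 0 0 0.06 4;0 0 0 0 0 0.12 4;0 0 0 0 0 0.18 4;0 0 0 0 0 0.24 4;0 0 0 0 0 0.3 4;0 0 0 0 0 0.4 4;0 0 0 0 0 0.4 4'
```

```text
clock: 14.95
ee_pos: [0.455, 0.0015, 0.0788]
tcp_rot: [-0.388, -0.59, -0.389, 0.591]
force: [-2.3, 0.7, 7.0]
width: 0.0071
clock: 15.82
ee_pos: [0.455, 0.0015, 0.0935]
tcp_rot: [-0.388, -0.59, -0.389, 0.591]
force: [-0.5, 0.8, 0.5]
width: 0.007
clock: 16.7
ee_pos: [0.4552, 0.0014, 0.1098]
tcp_rot: [-0.388, -0.591, -0.389, 0.591]
force: [0.3, -0.2, -8.3]
width: 0.0069
```

```bash
python3 -m creep '0 0 0 0 0 0.1 4;0 0 0 0 0 0.3 4;0 0 0 0 0 0.6 4;0 0 0 0 0 0.95 4;0 0 0 0 0 1.3 4;0 0 0 0 0 1.65 4;0 0 0 0 0 2 4;0 0 0 0 0 2.35 4;0 0 0 0 0 2.7 4;0 0 0 0 0 3.05 4;0 0 0 0 0 3.4 4;0 0 0 0 0 3.75 4;0 0 0 0 0 4.1 4;0 0 0 0 0 4.4 4;0 0 0 0 0 4.65 4;0 0 0 0 0 4.85 4;0 0 0 0 0 4.95 4;0 0 0 0 0 5 4;0 0 0 0 0 5 4;0 0 0 0 0 5 4' 45
python3 -m creep '0 0 0 0 0 0 4;0 0 0 0 0 0 4;0 0 0 0 0 0 4;0 0 0 0 0 0 4;0 0 0 0 0 0 4;0 0 0 0 0 0 4;0 0 0 0 0 0 4;0 0 0 0 0 0 4'
python3 - <<'E'
from h import *
d=cam("scene");P=pts(d)
k=(np.hypot(P[...,0]-.455,P[...,1])<.06)&(P[...,2]>.1)
v,u=np.nonzero(k);print(P[k][:,2].min(),u.min(),u.max(),v.min(),v.max())
c=(int(np.median(u)),v.max());save(d,"s3.png",(c[0]-70,c[1]-90,c[0]+70,c[1]+15),5)
go([.455,0,.3],-23.3)
E
```

```text
clock: 19.2
ee_pos: [0.4551, 0.0014, 0.3095]
tcp_rot: [-0.388, -0.59, -0.389, 0.591]
force: [0.2, 0.9, -8.2]
width: 0.0064
clock: 20.2
ee_pos: [0.455, 0.0014, 0.3095]
tcp_rot: [-0.388, -0.59, -0.389, 0.591]
force: [-0.3, -0.3, -7.9]
width: 0.0068
0.2116411593772098 312 364 0 195
turn [-0.001 -0.002  0.001] shift [-0.002 -0.036 -0.237]
turn [-2.000e-03  1.000e-03 -3.141e+00] shift [-0.002 -0.036 -0.237]
pos [0.4551 0.0014 0.3095] yang -23.4 xdir [-0.002  0.001 -1.   ] q [-0.02  0.06  1.9   0.    1.18  0.38] w 0.0068 F [-0.6  0.  -7.9] t 20.25
```

View pics/s3.png

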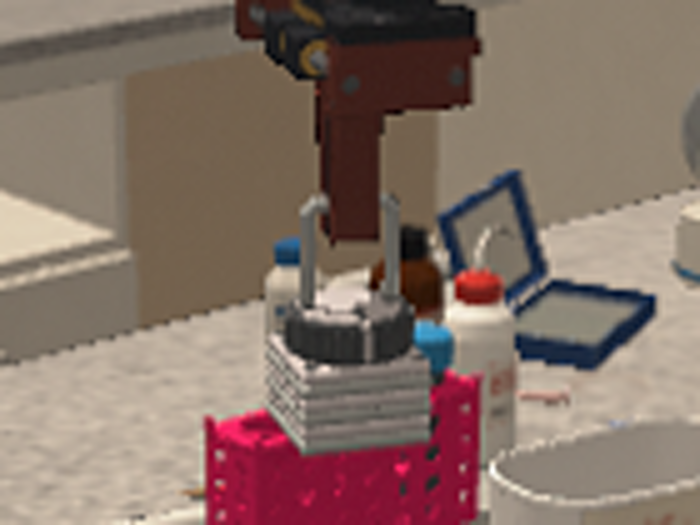

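```bash
python3 -c "
from plant import robot
print(robot.close_job())"
```

```text
the job is handed in; nothing more can be done
None
```

I stood the padlock up, lined up its dial, opened the shackle and handed the job in with the lock still held up by its shackle. No check failed or disagreed.

- **Standing it up:** I gripped the shackle bar and swung the lock upright about its base edge. A picture showed it standing flat on its base.
- **Dial:** the pointer started about 45° from the index rib. I turned the ring clockwise by that amount, and the next wrist picture showed the pointer against the rib, within about 1–2°. The base had not moved.
- **Shackle and lift:** I drew the shackle straight up with a 40 N grip until the arm took the lock's weight (about 8 N), then lifted.
- **Last check:** at 20 s on the clock, the shackle looked fully drawn out. The lock was hanging upright and steady, with its underside about 21 cm above the bench.
- **Other objects:** I didn't go near the bottle, petri dish or timer, though I took no separate final picture of them.

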